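# Set the second channel of a dosing pump to match the first

## Task

A duplicate run needs both channels of the dosing pump at the same setting. Slide the clear guard of the right-hand channel back, roll its two thumbwheels up notch by notch (push the ridges away from you) until the broad index ridge of each stands at the same notch as on the matching wheel of the left-hand channel (tens like tens, units like units; a wheel that already agrees stays), then slide the guard fully forward again. Leave the left-hand channel's wheels and guard as they are and the jar, the flask and the beaker standing where they are.

Things in the scene. Friction and masses are not known exactly. Their poses are not given: they have to be found in the camera images.
- pump: Two-channel dosing pump, fixed: white case, deck 50 mm above the table, grey pump head at each end (46 mm wide, 92 mm high, outer faces at y +-153). Origin on the table, midway between the four wheels; case from x -70 to 145. +x to its rear (away from the robot), +y left, z up; 'pump' coordinates are mm in this frame. Four upright black thumbwheels on one axle line along y at x 0, z 46.
- wheel_bank (a point): Point on the axle line midway between the four wheels (pump 0, 0, 46; axes as the pump's). Each wheel: 22 mm wide, core radius 28 mm, eight ridges 45 deg apart, 4 mm thick, tips at radius 40 mm (never above z 86); the index ridge is broader (7.5 mm) with a pale cap on its tip. Neighbouring wheels of a channel are 40 mm apart, centre to centre.
- push_line (a point): Point 37 mm straight above wheel_bank (pump 0, 0, 83): tip height of the two top ridges of any wheel at rest, which stand 22.5 deg before and behind the vertical (x -15 and +15). A sprung detent holds the wheel; about 4 N at a tip rolls it. Push the near one to +x just past x 0 and the wheel snaps on by itself: one push, one notch. The next ridge then stands at x -15.
- left_tens (a joint): Tens wheel of the left channel, axle centre at pump (x 0, y 75, z 46). rad, 0.785 (45 deg) per notch; grows as the top of the wheel rolls to pump +x (away from the robot). Index ridge at 0: 67.5 deg from vertical toward the front; 0.785: 22.5 deg to the front; 1.571: 22.5 deg to the rear; 2.356: 67.5 deg to the rear. Rests only at whole notches; turns both ways, stops at -0.5 and 5.0.
- left_tens_mark (a point): Middle of the tip of the index ridge of the tens wheel of the left channel, 40 mm from the wheel's axis; its z axis points outward along that ridge, its y axis along the wheel's axle (pump +y).
- left_units (a joint): Units wheel of the left channel, axle centre at pump (x 0, y 35, z 46). rad, 0.785 (45 deg) per notch; grows as the top of the wheel rolls to pump +x (away from the robot). Index ridge at 0: 67.5 deg from vertical toward the front; 0.785: 22.5 deg to the front; 1.571: 22.5 deg to the rear; 2.356: 67.5 deg to the rear. Rests only at whole notches; turns both ways, stops at -0.5 and 5.0.
- left_units_mark (a point): Middle of the tip of the index ridge of the units wheel of the left channel, 40 mm from the wheel's axis; its z axis points outward along that ridge, its y axis along the wheel's axle (pump +y).
- right_tens (a joint): Tens wheel of the right channel, axle centre at pump (x 0, y -35, z 46). rad, 0.785 (45 deg) per notch; grows as the top of the wheel rolls to pump +x (away from the robot). Index ridge at 0: 67.5 deg from vertical toward the front; 0.785: 22.5 deg to the front; 1.571: 22.5 deg to the rear; 2.356: 67.5 deg to the rear. Rests only at whole notches; turns both ways, stops at -0.5 and 5.0.
- right_tens_mark (a point): Middle of the tip of the index ridge of the tens wheel of the right channel, 40 mm from the wheel's axis; its z axis points outward along that ridge, its y axis along the wheel's axle (pump +y).
- right_units (a joint): Units wheel of the right channel, axle centre at pump (x 0, y -75, z 46). rad, 0.785 (45 deg) per notch; grows as the top of the wheel rolls to pump +x (away from the robot). Index ridge at 0: 67.5 deg from vertical toward the front; 0.785: 22.5 deg to the front; 1.571: 22.5 deg to the rear; 2.356: 67.5 deg to the rear. Rests only at whole notches; turns both ways, stops at -0.5 and 5.0.
- right_units_mark (a point): Middle of the tip of the index ridge of the units wheel of the right channel, 40 mm from the wheel's axis; its z axis points outward along that ridge, its y axis along the wheel's axle (pump +y).
- left_guard (a joint): Clear guard over the two wheels of the left channel: arch 92 mm long, 86 mm wide (centred on pump y 55), top at z 92, open in front. Slides back along pump +x: 0 = fully forward (wheels covered), 0.090 m = fully back (wheels bare). Friction about 1.5 N; it stays where it is left.
- left_guard_rib (a point): Centre of the grey thumb tab standing on the front edge of the top of the left guard, midway between its wheels: 8 mm thick (x), 18 mm wide (y), from z 91 to z 105; it moves with the guard (pump x -41 when fully forward).
- right_guard (a joint): Clear guard over the two wheels of the right channel: arch 92 mm long, 86 mm wide (centred on pump y -55), top at z 92, open in front. Slides back along pump +x: 0 = fully forward (wheels covered), 0.090 m = fully back (wheels bare). Friction about 1.5 N; it stays where it is left.
- right_guard_rib (a point): Centre of the grey thumb tab standing on the front edge of the top of the right guard, midway between its wheels: 8 mm thick (x), 18 mm wide (y), from z 91 to z 105; it moves with the guard (pump x -41 when fully forward).
- jar: White wide-mouth jar with lid, 60 mm across, 86 mm high, standing close beside or in front of the pump; origin at the centre of its underside. A bystander.
- flask: Clear conical flask, 51 mm across, 79 mm high, standing close to the pump; origin at the centre of its underside. A bystander.
- beaker: Empty clear beaker, 54 mm across, 68 mm high, standing close to the pump; origin at the centre of its underside. A bystander.
- eluent_bottle: Large bottle, 100 mm across, 222 mm to the top of its cap with a dip tube to 272 mm, to the left rear of the pump; it does not budge: keep clear of it. Origin at the centre of its underside.

How it is judged:
On the way, in this order (a step that is already met when the one before it is completed fails the run):
1. the right-hand guard is slid back, clear of its wheels (value of joint right_guard above 0.07 m), for 0.1 s.
2. both wheels of the right-hand channel stand at the settings of the left-hand channel (x of right_tens_mark in the frame of left_tens_mark between -0.008 and 0.008 m and z of right_tens_mark in the frame of left_tens_mark above -0.01 m and x of right_units_mark in the frame of left_units_mark between -0.008 and 0.008 m and z of right_units_mark in the frame of left_units_mark above -0.01 m), for 0.2 s.
At the end, for the whole second after the job is handed in: Each right-hand wheel's index ridge stands at the same notch as its left-hand counterpart (within about 11 deg), both guards are fully forward (within 6 mm) and at rest, and the jar, the flask and the beaker stand upright where they were (within 25 mm) (all of step 2 and value of joint each of right_guard, left_guard below 0.006 m and velocity of joint right_guard below 0.01 m/s and velocity of joint each of right_tens, right_units below 0.1 rad/s and angle between each of jar, flask, beaker's own z axis and vertical below 0.3 rad); the robot touches nothing.
It fails at once if a wheel of the left-hand channel is turned (its mark moves by more than 10 mm) (distance of any of left_tens_mark, left_units_mark from where it was at the start of the episode above 0.01 m).
It fails at once if the left-hand guard is moved by more than 10 mm (value of joint left_guard above 0.01 m).
It fails at once if the jar, the flask or the beaker is pushed away by more than 25 mm or tipped (distance of any of jar, flask, beaker from where it was at the start of the episode above 0.025 m or angle between any of jar, flask, beaker's own z axis and vertical above 0.4 rad).
It also fails if it takes over 54 s, if anything falls off the work surface, if the arm or the gripper's body presses on something with over 40 N, if the wrist force passes 120 N, or if a joint passes its speed limit or range.

## Robot

A 7-joint arm with a two-finger parallel gripper is mounted at the origin on a cart in front of the work surface, level with it; the furniture and walls round the work are solid. World frame = base frame: x ahead of the robot, y to its left, z up, the work surface at z = 0. Lengths are in m, angles in rad, forces in N, time in s.
With the tool pointing down it reaches from about 0.425 to 1.025 m from the base axis. Payload 3.6 kg.
Tool frame: the origin (TCP) lies between the finger pads; the fingertips stand arm.tip_extent ahead of it and the grasp point (between the pads) lies 3 mm ahead of it (arm.tip_extent is the distance from the TCP to the fingertips, in m); z points along the fingers, y is the line along which they close (so a half turn about z gives the same grasp; the last joint's range is limited). The gripper opens to 85 mm and grips with 20 to 120 N. Pads are 22 mm wide; open, the fingers measure 114 mm over their backs; the gripper's body (76 mm by 85 mm) begins 54 mm behind the grasp point. The pads swing forward as they close: fully open they stand 13 mm farther back than shut.
Start: joints at [1.183, 0.591, 0.048, 1.609, -0.033, 0.943, -0.034], TCP at [0.211, -0.694, 0.253] pointing down, gripper open.
Joint ranges: [-2.69, 2.69], [-0.47, 2.24], [-1.27, 1.36], [0.19, 2.51], [-1.53, 4.68], [0.08, 2.07], [-3.09, 3.09]. Speed limits (rad/s): [2.57, 2.57, 3.14, 3.14, 3.14, 3.14, 3.14].

## Interface

Orientations are given as a 3x3 rotation matrix whose columns are the frame's x, y, z axes.
In Python, from workcell import arm, optics, models gives the robot as it stands. The module is installed in compiled form; this text tells all that it offers.
- The arm moves only by the tool play_rows, never from a script. Its argument "deltas" is a list of rows, each a list of 7 numbers: the turn, a rotation vector about the tool's x, y, z in degrees, then the shift along the tool's x, y, z in m, then the finger opening in m, from 0 to 0.0854. In form: [[ax, ay, az, dx, dy, dz, hand], ...]. A call has 1 to 12 rows; each row shifts and turns the commanded pose from where the row before left it, along the tool's axes as they then stand; what a row does not reach is not made up. A row lasts 1/8 s, in which the tool goes at most 62.5 mm and 10.7 degrees, less where a joint would pass 70% of its speed; a pose out of reach is approached as far as the arm can. A call is refused whole if a number of a shift passes 0.0625 or a number of a turn 10.7, either way. A call with a gripper value outside its range is refused whole. The fingers move at their own pace and stop on an object; the grip force is fixed at half the most. Time passes only in rows, so rows that do not move let the fingers close. It gives the time, the measured TCP pose, the force, the opening and the grip force at its end, in the units of the state.
- arm.observe(): the state, without advancing time (a new reading comes with each control period).
- optics.read_camera(name): name is "side" or "top" or "wrist"; returns a dict with "pixels" (420x560x3 uint8, red, green, blue), "K" (3x3 intrinsics, pixels), "origin" and "orientation" of the camera in the world. Camera axes: x right, y up, looking along -z (the intrinsics and any distortion apply to the point x, -y, -z); pixel columns grow to the right and rows downward; lengths in m; the calibration is good to about 2 mm. A picture is of the moment at which its call begins. There is no depth.
- arm.hand_in(): hands the job in; it is judged then, once.
Trained networks look in a picture, given as the dict that the camera call returned (one of the last four; its "shot" number tells which), for a name from the list of things; names that differ only in an ending like _2 or _b are one class to them, and where a whole thing is asked for, a point or a joint stands for the part that bears it (a point fixed in the world has none). Each returns a list of dicts, best first, with "conf" (0 to 1); they miss things now and then, are a little off and sometimes report something else, mostly with a low value. They report only what shows in the picture. A call takes as long as a camera call.
- models.cut_out(picture, target): "pixels" (420x560 bool, what is visible of it).
- models.tip_of(picture, target): "point" ([x, y, z] in m, in world coordinates, good to about 4 mm: a listed point, or the origin of a listed thing).
The state is a dict: "clock": time; "joint_pos": joint angles; "joint_vel": joint speeds; "joint_torque": joint torques, N m; "eef_pos": TCP position; "tcp_rot": TCP orientation; "wrist_force": force on the tool from outside, world axes, zero at the start; "ft_torque": the same for the moment, N m; "gripper_width": finger opening in m; "grip_force": force on a finger pad.
Only numpy, scipy, OpenCV 4.12 (cv2) and the standard library are available. Lean on these libraries where they do the work, as an engineer would, in place of code of your own. Each camera call takes 0.05 s, during which the arm holds its last target. There are 200 camera calls.

## Working session

There is one attempt and no reset: what is moved stays moved. The work goes in short steps, Python scripts to look and compute and a tool call to move; the robot and the scene stay as the last step left them, time stands still between calls to the robot, and variables do not carry over. Pictures are saved under pics/ and viewed, at most 10 in all, crops included, and the job is handed in when it is done.

Besides the shell and the picture viewer there is one more tool, called after "Request:" as name(argument=value, ...) on one line, values as JSON. play_rows: Moves the arm, as the interface text tells. Its arguments: {"type":"object","properties":{"deltas":{"type":"array","items":{"type":"array","items":{"type":"number"}}}},"required":["deltas"]}

```bash
mkdir -p pics; cat > h.py <<'E'
from workcell import arm, optics, models
import numpy as np, cv2
def proj(c,p):
    q=np.array(c["orientation"]).T@(np.array(p)-c["origin"]); K=np.array(c["K"]); q=K@[q[0],-q[1],-q[2]]; return q[:2]/q[2]
def save(c,n,crop=None,s=1):
    im=c["pixels"][:,:,::-1]
    if crop: im=im[crop[1]:crop[3],crop[0]:crop[2]]
    cv2.imwrite("pics/"+n,cv2.resize(im,None,fx=s,fy=s,interpolation=cv2.INTER_CUBIC))
E
python3 - <<'E'
from h import *
s=arm.observe(); print({k:np.round(v,3).tolist() for k,v in s.items()}, arm.tip_extent)
for n in ["top","side"]:
    c=optics.read_camera(n); save(c,n+"0.png",s=1.4); print(n,np.round(c["origin"],3),np.round(c["orientation"],2).tolist())
    for t in ["pump","wheel_bank","push_line","left_tens_mark","left_units_mark","right_tens_mark","right_units_mark","left_guard_rib","right_guard_rib","jar","flask","beaker","eluent_bottle"]:
        r=models.tip_of(c,t); print(t,[(np.round(d["point"],3).tolist(),round(d["conf"],2)) for d in r[:2]])
E
```

```text
{'clock': 0.0, 'joint_pos': [1.183, 0.592, 0.048, 1.61, -0.033, 0.943, -0.034], 'joint_vel': [-0.0, 0.001, 0.0, 0.0, 0.001, -0.0, -0.001], 'joint_torque': [0.001, -54.869, 1.546, -19.812, 0.009, 0.009, 0.0], 'eef_pos': [0.21, -0.693, 0.252], 'tcp_rot': [[0.957, 0.291, -0.001], [0.291, -0.957, 0.002], [-0.0, -0.002, -1.0]], 'wrist_force': [0.691, 0.426, 0.13], 'ft_torque': [0.023, -0.03, -0.035], 'grip_force': 0.0, 'gripper_width': 0.086} 0.022
top [0.469 0.12  1.052] [[0.02, 0.99, -0.1], [-1.0, 0.03, 0.03], [0.03, 0.1, 0.99]]
pump [([0.523, 0.018, -0.004], 0.94)]
wheel_bank [([0.521, 0.017, 0.048], 0.94)]
push_line [([0.526, 0.018, 0.083], 0.68)]
left_tens_mark []
left_units_mark []
right_tens_mark []
right_units_mark [([0.694, 0.221, -0.001], 0.32)]
left_guard_rib [([0.492, 0.075, 0.098], 0.71)]
right_guard_rib [([0.484, -0.034, 0.096], 0.73), ([0.525, 0.017, 0.046], 0.54)]
jar [([0.415, 0.119, -0.001], 0.67)]
flask [([0.478, -0.174, 0.0], 0.68), ([0.522, 0.018, 0.08], 0.65)]
beaker [([0.562, 0.219, 0.002], 0.56)]
eluent_bottle [([0.696, 0.224, 0.001], 0.72), ([0.562, 0.22, -0.001], 0.68)]
side [-0.041  0.618  0.842] [[-0.66, 0.52, -0.55], [-0.75, -0.46, 0.47], [-0.01, 0.72, 0.69]]
pump [([0.525, 0.015, -0.004], 0.71)]
wheel_bank [([0.526, 0.014, 0.046], 0.95)]
push_line [([0.524, 0.019, 0.084], 0.65)]
left_tens_mark [([0.523, 0.018, 0.078], 0.64)]
left_units_mark [([0.472, -0.06, 0.063], 0.7), ([0.562, 0.221, 0.0], 0.32)]
right_tens_mark [([0.481, -0.015, 0.061], 0.41)]
right_units_mark [([0.474, -0.056, 0.059], 0.4)]
left_guard_rib [([0.49, 0.074, 0.096], 0.68)]
right_guard_rib [([0.485, -0.038, 0.097], 0.94)]
jar [([0.412, 0.116, 0.003], 0.58)]
flask [([0.472, -0.174, -0.002], 0.59)]
beaker [([0.56, 0.222, 0.001], 0.77)]
eluent_bottle [([0.698, 0.217, -0.007], 0.79)]
```

View pics/top0.png

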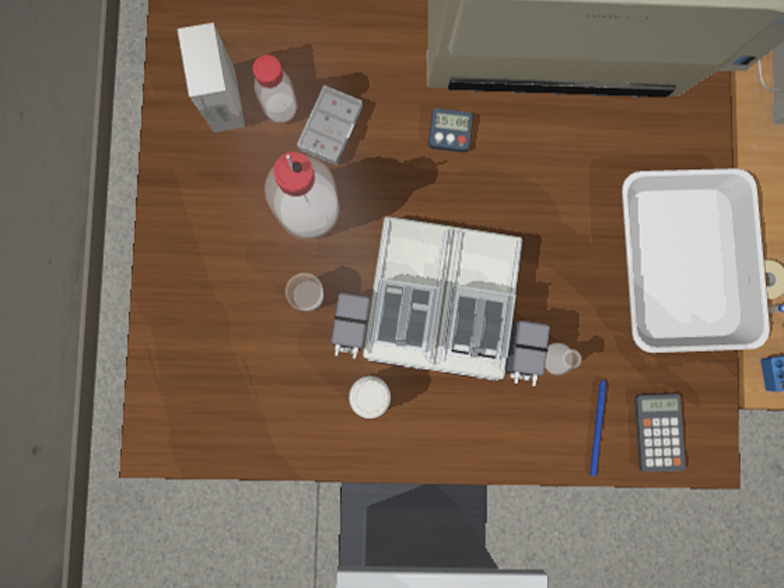

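View pics/side0.png

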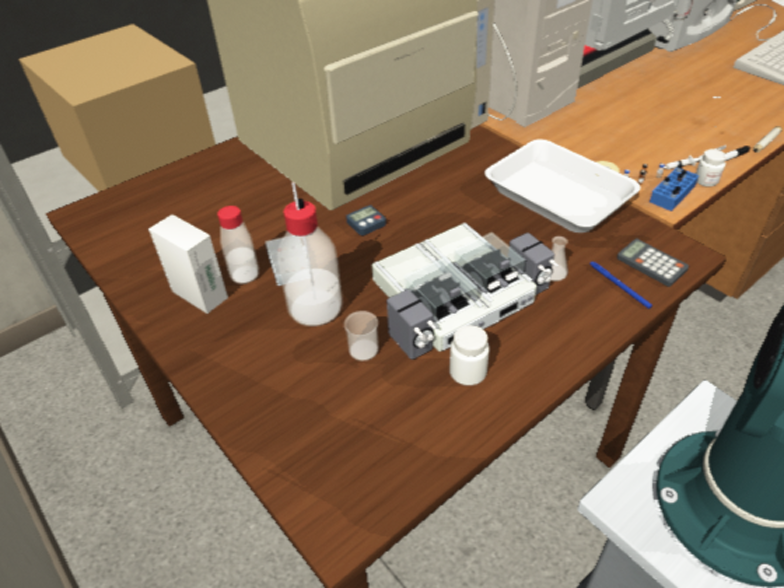

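The top view shows the pump at about (445,300), yawed a few degrees. The jar is at (370,397), in front on the left, the beaker at (305,292), and the flask at (562,359) by the right head. I'll zoom in on the wheels.

```bash
python3 - <<'E'
from h import *
from scipy.optimize import least_squares
cs={n:optics.read_camera(n) for n in ["top","side"]}
a=cs["top"]["pixels"][145:280,225:425,::-1]; b=cs["side"]["pixels"][150:260,262:402,::-1]
A=cv2.resize(a,(800,540),interpolation=3)[:, :]
cv2.imwrite("pics/topc.png",A); cv2.imwrite("pics/sidec.png",cv2.resize(b,(763,600),interpolation=3))
E
```

```text
(no output)
```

View pics/topc.png

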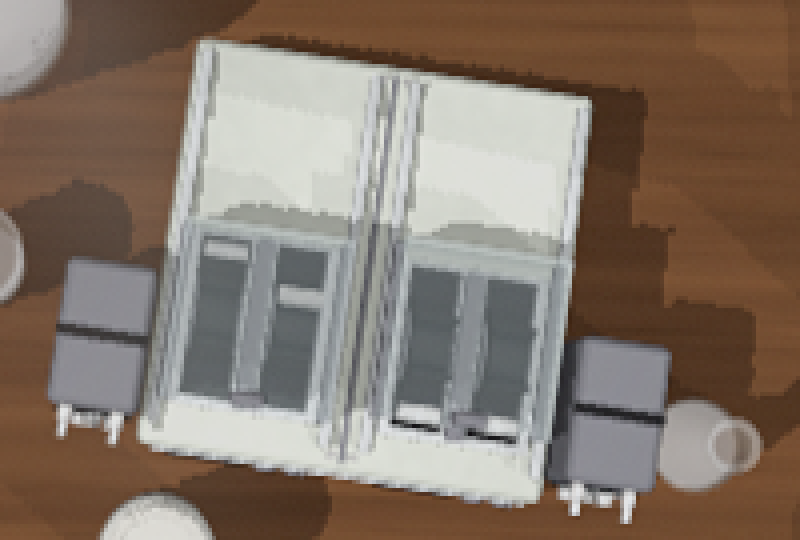

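View pics/sidec.png

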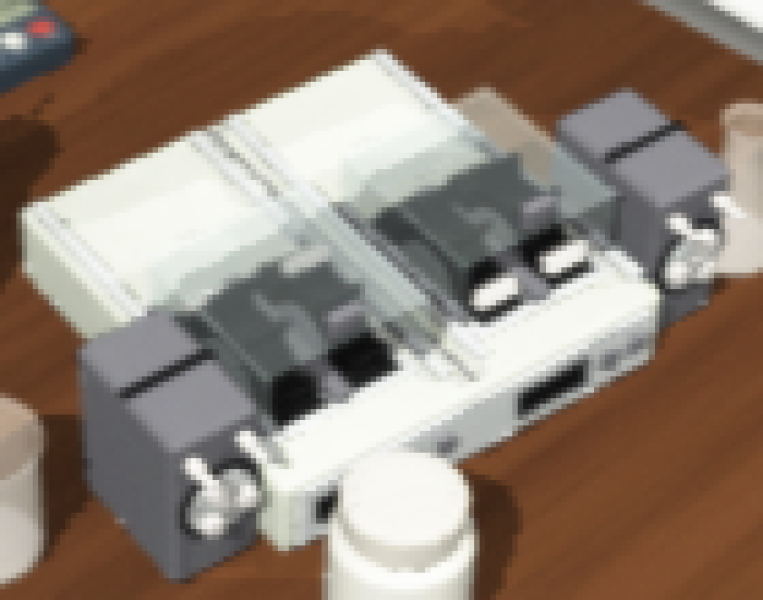

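```bash
cat >> h.py <<'E'
def back(c,uv,z):
    K=np.array(c["K"]); d=np.linalg.inv(K)@[uv[0],uv[1],1]; d=np.array(c["orientation"])@[d[0],-d[1],-d[2]]
    o=np.array(c["origin"]); return o+d*(z-o[2])/d[2]
E
python3 - <<'E'
from h import *
c=optics.read_camera("top")
B=lambda X,Y,z: back(c,(225+X/4,145+Y/4),z)
fl,fr,bl,br=[B(*p,.05) for p in [(140,443),(540,502),(202,40),(590,98)]]
for a,b in [(fl,fr),(bl,br)]: print("y yaw",np.degrees(np.arctan2(-(a-b)[0]*-1*-1,(a-b)[1])))
for a,b in [(bl,fl),(br,fr)]: print("x yaw",np.degrees(np.arctan2((a-b)[1],(a-b)[0])),np.linalg.norm(a-b))
hl,hr=B(50,405,.092),B(654,492,.092); print("heads",hl,hr,np.degrees(np.arctan2(-(hl-hr)[0],(hl-hr)[1])))
print("mid heads",(hl+hr)/2,"corners mean",(fl+fr+bl+br)/4)
from scipy.optimize import minimize
# tabs' front, caps in topc
yaw=np.arctan2(-(hl-hr)[0],(hl-hr)[1]); R=np.array([[np.cos(yaw),-np.sin(yaw)],[np.sin(yaw),np.cos(yaw)]])
o=(fl+fr+bl+br)[:2]/4-R@[.0375,0]; print("origin",o)
def P(x,y,z):
    p=R@[x,y]+o; u=proj(c,[*p,z]); return np.round((u-[225,145])*4)
print("ribs",P(-.041,.055,.105),P(-.041,-.055,.105))
for n,y in [("LT",.075),("LU",.035),("RT",-.035),("RU",-.075)]:
    print(n,[P(.04*np.sin(a),y,.046+.04*np.cos(a)).tolist() for a in np.radians([-67.5,-22.5,22.5,67.5])])
E
```

```text
y yaw -6.991901308575792
y yaw -6.903568302060631
x yaw -7.22661352339568 0.21286830509838495
x yaw -6.745629021172805 0.21318698143092252
heads [0.48490045 0.16907045 0.092     ] [ 0.44924019 -0.13058462  0.092     ] -6.786531574748317
mid heads [0.46707032 0.01924291 0.092     ] corners mean [0.56032686 0.0080955  0.05      ]
origin [0.52308961 0.01252689]
ribs [248. 401.] [471. 433.]
LT [[206.0, 389.0], [214.0, 345.0], [222.0, 285.0], [227.0, 247.0]]
LU [[284.0, 401.0], [293.0, 357.0], [301.0, 296.0], [304.0, 258.0]]
RT [[419.0, 420.0], [431.0, 377.0], [439.0, 316.0], [438.0, 278.0]]
RU [[497.0, 431.0], [510.0, 388.0], [518.0, 328.0], [515.0, 289.0]]
```

Left channel reads tens at 67.5° rear (3 notches) and units at 22.5° rear (2 notches). Both right wheels are at 0. So the tens wheel needs 3 pushes and the units wheel 2. The pump origin is about (0.523, 0.014) with yaw −6.95°.

Request:
play_rows(deltas=[[0,0,8,0,0,0,0],[0,0,8,0,0,0,0],[0,0,7.85,0,0,0,0],[0,0,0,0,0,0,0]])

```text
clock: 2.05
eef_pos: [0.2109, -0.6936, 0.2533]
tcp_rot: [[0.993, -0.119, -0.0], [-0.119, -0.993, -0.0], [-0.0, 0.0, -1.0]]
wrist_force: [0.4, 0.6, -0.3]
gripper_width: 0.0123
grip_force: 0.0
```

Request:
play_rows(deltas=[[0,0,0,0.0125,-0.057,0,0],[0,0,0,0.0125,-0.057,0,0],[0,0,0,0.0125,-0.057,0,0],[0,0,0,0.0125,-0.057,0,0],[0,0,0,0.0125,-0.057,0,0],[0,0,0,0.0125,-0.057,0,0],[0,0,0,0.0125,-0.057,0,0],[0,0,0,0.0125,-0.057,0,0],[0,0,0,0.0125,-0.057,0,0],[0,0,0,0.0125,-0.057,0,0],[0,0,0,0.0125,-0.057,0,0],[0,0,0,0.0125,-0.057,0,0]])

```text
clock: 3.55
eef_pos: [0.4432, -0.0312, 0.2538]
tcp_rot: [[0.993, -0.119, 0.002], [-0.119, -0.993, -0.0], [0.002, 0.0, -1.0]]
wrist_force: [-0.2, -2.0, 0.3]
gripper_width: -0.0002
grip_force: 0.0
```

```bash
cat >> h.py <<'E'
O=np.array([.523,.014]); Y=np.radians(-6.95); R=np.array([[np.cos(Y),-np.sin(Y)],[np.sin(Y),np.cos(Y)]])
def st():
    s=arm.observe(); p=s["eef_pos"]; T=np.array(s["tcp_rot"])
    print("t",round(s["clock"],2),"pump xy mm",np.round(R.T@(np.array(p[:2])-O)*1e3,1),"z",np.round(p[2]*1e3,1),"tip z",np.round((p[2]-arm.tip_extent)*1e3,1),"head",np.degrees(np.arctan2(T[1,0],T[0,0])).round(2),"tilt",T[:2,2].round(3),"F",np.round(s["wrist_force"],1),"w",round(s["gripper_width"],4))
E
python3 - <<'E'
from h import *
st(); print(arm.tip_extent)
c=optics.read_camera("wrist"); save(c,"w1.png",s=1.3)
for n in ("top","side"):
    c=optics.read_camera(n)
    for t in ["pump","wheel_bank","right_guard_rib","left_guard_rib"]:
        r=models.tip_of(c,t); print(n,t,[(np.round(R.T@(np.array(d["point"])[:2]-O)*1e3,1),round(d["conf"],2)) for d in r[:1]])
E
```

```text
t 3.55 pump xy mm [-73.7 -54.5] z 253.8 tip z 231.8 head -6.81 tilt [ 0.002 -0.   ] F [-0.2 -2.   0.3] w -0.0002
0.022
top pump [(array([1.7, 3.5]), 0.7)]
top wheel_bank [(array([1.4, 0.7]), 0.87)]
top right_guard_rib [(array([-36.5, -54.4]), 0.69)]
top left_guard_rib []
side pump [(array([1.9, 1.8]), 0.88)]
side wheel_bank [(array([1.6, 1.9]), 0.65)]
side right_guard_rib [(array([-31.1, -57.8]), 0.94)]
side left_guard_rib [(array([-38.7,  57.4]), 0.55)]
```

View pics/w1.png

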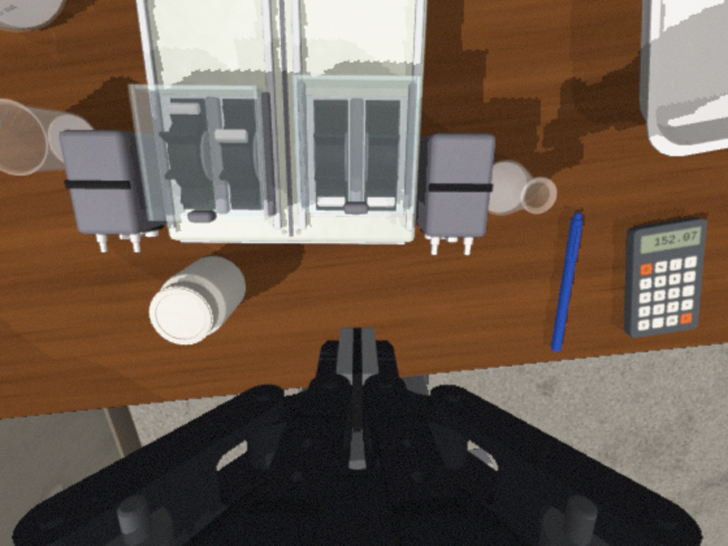

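Request:
play_rows(deltas=[[0,0,0.14,0,0,0.034,0],[0,0,0,0,0,0.034,0],[0,0,0,0,0,0.034,0],[0,0,0,0,0,0.032,0],[0,0,0,0,0,0,0],[0,0,0,0,0,0,0]])

```text
clock: 4.85
eef_pos: [0.4429, -0.0333, 0.12]
tcp_rot: [[0.992, -0.124, 0.001], [-0.124, -0.992, -0.0], [0.001, 0.0, -1.0]]
wrist_force: [0.4, -0.7, 0.4]
gripper_width: 0.0001
grip_force: 0.0
```

```bash
sed -i 's/O=np.array(.*\]); Y/O=np.array([.5243,.0152]); Y/' h.py; python3 - <<'E'
from h import *
st()
c=optics.read_camera("side"); p=arm.observe()["eef_pos"]
im=c["pixels"][:,:,::-1].copy()
q=proj(c,np.array(p)-[0,0,.022]).astype(int); print(q, proj(c,np.array(p)-[0,0,.035]))
x0,y0=q[0]-70,q[1]-55
im=cv2.resize(im[y0:y0+110,x0:x0+140],None,fx=5,fy=5,interpolation=3)
for dz,col in ((.022,(0,0,255)),(.035,(0,255,0))):
    u=proj(c,np.array(p)-[0,0,dz]); cv2.circle(im,tuple(int(v) for v in (u-[x0,y0]+.5)*5),4,col,-1)
cv2.imwrite("pics/s2.png",im)
E
```

```text
t 4.85 pump xy mm [-75. -58.] z 120.0 tip z 98.0 head -7.14 tilt [ 0.001 -0.   ] F [ 0.4 -0.7  0.4] w 0.0001
[371 197] [371.1980667  201.52590849]
```

View pics/s2.png

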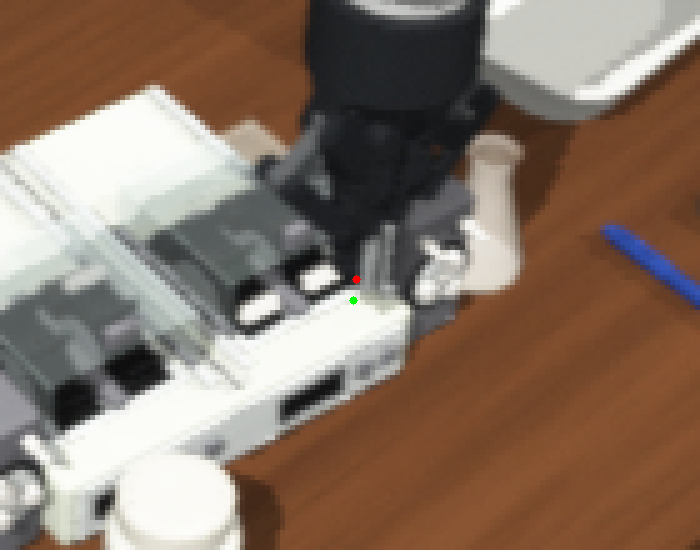

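```bash
python3 - <<'E'
from h import *
c=optics.read_camera("side"); s=arm.observe(); p=np.array(s["eef_pos"]);T=np.array(s["tcp_rot"])
x0,y0=301,142
im=cv2.resize(c["pixels"][y0+15:y0+95,x0+30:x0+130,::-1],None,fx=8,fy=8,interpolation=2)
cv2.imwrite("pics/s3.png",im)
for dz in (.022,.035):
  for dx,dy in ((-.011,-.012),(-.011,.012),(.011,.012),(.011,-.012)):
    u=proj(c,p+T@[dx,dy,dz]); print(dz,dx,dy,np.round((u-[x0+30,y0+15]+.5)*8))
E
```

```text
0.022 -0.011 -0.012 [323. 365.]
0.022 -0.011 0.012 [386. 333.]
0.022 0.011 0.012 [336. 291.]
0.022 0.011 -0.012 [274. 322.]
0.035 -0.011 -0.012 [318. 397.]
0.035 -0.011 0.012 [381. 365.]
0.035 0.011 0.012 [331. 323.]
0.035 0.011 -0.012 [269. 354.]
```

View pics/s3.png

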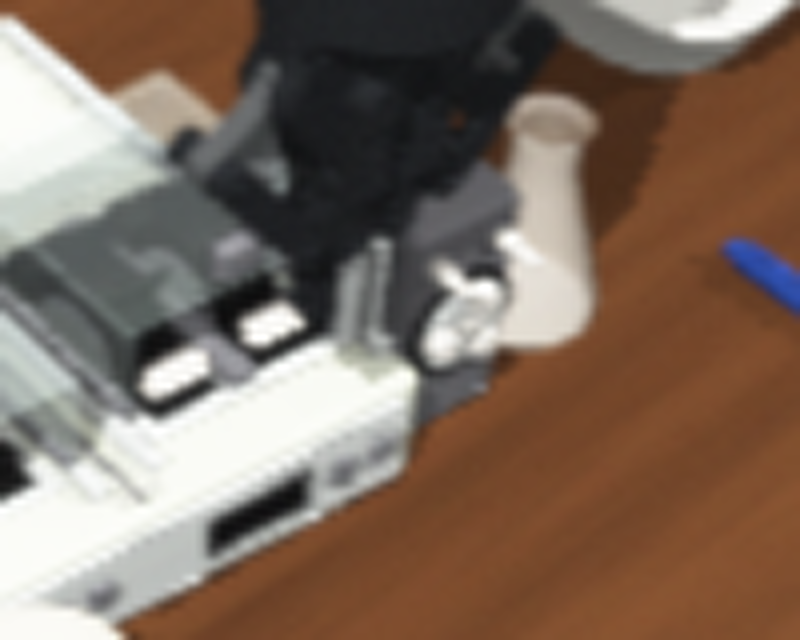

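The finger tips match tip_extent 0.022. Next I push the guard back.

Request:
play_rows(deltas=[[0,0,-0.2,0.005,-0.003,0.002,0],[0,0,0,0.01,0,0,0],[0,0,0,0.01,0,0,0],[0,0,0,0.01,0,0,0],[0,0,0,0.01,0,0,0],[0,0,0,0.01,0,0,0],[0,0,0,0.01,0,0,0],[0,0,0,0.01,0,0,0],[0,0,0,0.01,0,0,0],[0,0,0,0.01,0,0,0],[0,0,0,0.006,0,0,0],[0,0,0,0,0,0,0]])

```text
clock: 6.45
eef_pos: [0.5445, -0.0419, 0.1174]
tcp_rot: [[0.993, -0.12, 0.003], [-0.12, -0.993, 0.0], [0.002, -0.001, -1.0]]
wrist_force: [-0.0, -0.4, 0.3]
gripper_width: 0.0004
grip_force: 0.0
```

```bash
python3 - <<'E'
from h import *
st()
for n in ("side","top"):
    c=optics.read_camera(n)
    for t in ["right_guard_rib","left_guard_rib"]:
        r=models.tip_of(c,t); print(n,t,[(np.round(R.T@(np.array(d["point"])[:2]-O)*1e3,1),round(d["conf"],2)) for d in r[:2]])
E
```

```text
t 6.45 pump xy mm [ 27.  -54.2] z 117.4 tip z 95.4 head -6.89 tilt [0.003 0.   ] F [-0.  -0.4  0.3] w 0.0004
side right_guard_rib [(array([ 42.7, -57.5]), 0.65)]
side left_guard_rib [(array([-38.2,  55.9]), 0.77)]
top right_guard_rib [(array([ 39.3, -52.1]), 0.68), (array([146.6, 228.3]), 0.51)]
top left_guard_rib [(array([-40.7,  55.4]), 0.97)]
```

Request:
play_rows(deltas=[[0,0,0,0.004,0,0,0],[0,0,0,0,0,0,0],[0,0,0,-0.022,0,-0.003,0],[0,0,0,-0.022,0.011,0,0],[0,0,0,-0.024,0.01,0,0],[0,0,0,0,0,0.01,0],[0,0,0,0,0,0.009,0],[0,0,0,0,0,0,0]])

```text
clock: 7.75
eef_pos: [0.478, -0.0548, 0.1004]
tcp_rot: [[0.993, -0.119, -0.0], [-0.119, -0.993, 0.0], [-0.0, -0.0, -1.0]]
wrist_force: [0.0, -0.8, 0.2]
gripper_width: -0.0001
grip_force: 0.0
```

```bash
python3 - <<'E'
from h import *
st()
E
```

```text
t 7.75 pump xy mm [-37.5 -75.1] z 100.4 tip z 78.4 head -6.86 tilt [-0.  0.] F [ 0.  -0.8  0.2] w -0.0001
```

Request:
play_rows(deltas=[[0,0,0,0.006,0,0,0],[0,0,0,0.006,0,0,0],[0,0,0,0.006,0,0,0]])

```text
clock: 8.12
eef_pos: [0.4934, -0.0573, 0.1012]
tcp_rot: [[0.993, -0.12, -0.004], [-0.12, -0.993, 0.0], [-0.004, 0.0, -1.0]]
wrist_force: [-4.7, 1.0, 3.4]
gripper_width: -0.0003
grip_force: 2.3
```

Request:
play_rows(deltas=[[0,0,0,0.006,0,0,0],[0,0,0,0.005,0,0,0],[0,0,0,0,0,0,0]])

```text
clock: 8.5
eef_pos: [0.5098, -0.0591, 0.1021]
tcp_rot: [[0.993, -0.12, 0.008], [-0.12, -0.993, -0.0], [0.008, -0.001, -1.0]]
wrist_force: [1.4, -1.1, 1.1]
gripper_width: 0.0005
grip_force: 1.2
```

Request:
play_rows(deltas=[[0,0,0,0,0,-0.015,0],[0,0,0,-0.01,0,-0.015,0],[0,0,0,-0.03,0,0,0],[0,0,0,-0.03,0,0,0]])

```text
clock: 9.0
eef_pos: [0.4346, -0.0502, 0.1324]
tcp_rot: [[0.993, -0.12, 0.0], [-0.12, -0.993, 0.0], [0.0, -0.0, -1.0]]
wrist_force: [0.2, -0.9, -0.7]
gripper_width: 0.0
grip_force: 0.0
```

```bash
cat > look.py <<'E'
from h import *
import sys
st()
c=optics.read_camera("top"); save(c,sys.argv[1],crop=(260,170,400,270),s=5)
for n in ("LT",.075),("LU",.035),("RT",-.035),("RU",-.075):
    print(n[0],[np.round((proj(c,[*(R@[.04*np.sin(a),n[1]]+O),.046+.04*np.cos(a)])-[260,170])*5).tolist() for a in np.radians([-67.5,-22.5,22.5,67.5])])
E
python3 look.py t3.png
```

```text
t 9.0 pump xy mm [-81.1 -75.8] z 132.4 tip z 110.4 head -6.9 tilt [0. 0.] F [ 0.2 -0.9 -0.7] w 0.0
LT [[76.0, 358.0], [86.0, 303.0], [97.0, 227.0], [102.0, 180.0]]
LU [[173.0, 372.0], [184.0, 318.0], [195.0, 242.0], [198.0, 194.0]]
RT [[343.0, 397.0], [357.0, 343.0], [367.0, 268.0], [367.0, 219.0]]
RU [[439.0, 412.0], [456.0, 358.0], [465.0, 282.0], [462.0, 233.0]]
```

View pics/t3.png

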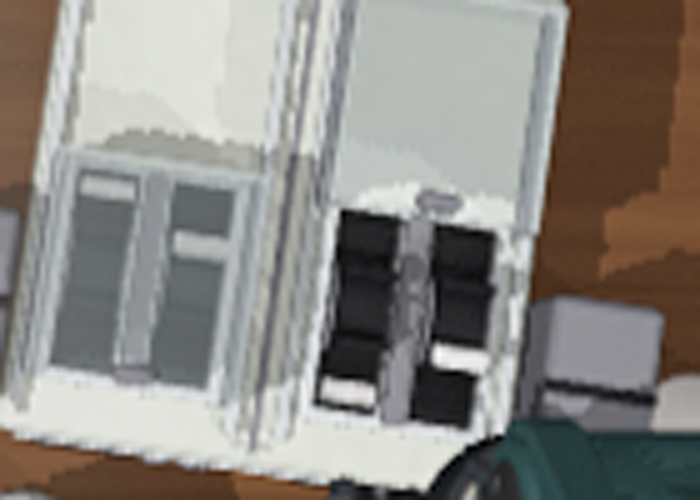

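One push gave one notch: the right units cap is at (458,356), the 22.5° front position, and the right tens cap is still at 0. I'll push units once more.

Request:
play_rows(deltas=[[0,0,0,0.022,0,0,0],[0,0,0,0.022,0,0.012,0],[0,0,0,0,0,0.02,0],[0,0,0,0,0,0,0],[0,0,0,0.006,0,0,0],[0,0,0,0.006,0,0,0],[0,0,0,0.006,0,0,0],[0,0,0,0.006,0,0,0],[0,0,0,0.005,0,0,0],[0,0,0,0,0,0,0]])

```text
clock: 10.3
eef_pos: [0.5115, -0.0592, 0.0997]
tcp_rot: [[0.993, -0.12, 0.005], [-0.12, -0.993, -0.0], [0.005, -0.0, -1.0]]
wrist_force: [1.9, 0.3, -0.2]
gripper_width: 0.0003
grip_force: 0.7
```

Request:
play_rows(deltas=[[0,0,0,0,0,-0.02,0],[0,0,0,-0.015,-0.02,0,0],[0,0,0,-0.015,-0.02,0,0],[0,0,0,0,0,0,0]])

```text
clock: 10.8
eef_pos: [0.4826, -0.0141, 0.1191]
tcp_rot: [[0.993, -0.117, -0.002], [-0.117, -0.993, 0.001], [-0.002, -0.001, -1.0]]
wrist_force: [0.6, -0.4, 0.5]
gripper_width: -0.0001
grip_force: 0.0
```

```bash
python3 - <<'E'
from h import *
st()
E
```

```text
t 10.8 pump xy mm [-37.9 -34.2] z 119.1 tip z 97.1 head -6.7 tilt [-0.002  0.001] F [ 0.6 -0.4  0.5] w -0.0001
```

Next, the tens wheel: two pushes, then a check.

Request:
play_rows(deltas=[[0,0,0.2,0,0,0.01,0],[0,0,0,0,0,0.009,0],[0,0,0,0,0,0,0],[0,0,0,0.006,0,0,0],[0,0,0,0.006,0,0,0],[0,0,0,0.006,0,0,0],[0,0,0,0.006,0,0,0],[0,0,0,0.005,0,0,0],[0,0,0,0,0,0,0],[0,0,0,0,0,-0.02,0],[0,0,0,-0.029,0,0,0],[0,0,0,0,0,0,0]])

```text
clock: 12.3
eef_pos: [0.4811, -0.0157, 0.1202]
tcp_rot: [[0.992, -0.123, -0.003], [-0.123, -0.992, -0.0], [-0.003, 0.0, -1.0]]
wrist_force: [-1.0, -0.1, -0.5]
gripper_width: -0.0002
grip_force: 0.0
```

Request:
play_rows(deltas=[[0,0,0,0,0,0.01,0],[0,0,0,0,0,0.01,0],[0,0,0,0,0,0,0],[0,0,0,0.006,0,0,0],[0,0,0,0.006,0,0,0],[0,0,0,0.006,0,0,0],[0,0,0,0.006,0,0,0],[0,0,0,0.005,0,0,0],[0,0,0,0,0,0,0],[0,0,0,0,0,-0.02,0],[0,0,0,-0.029,0,0,0],[0,0,0,-0.04,0,0,0]])

```text
clock: 13.8
eef_pos: [0.445, -0.0107, 0.1206]
tcp_rot: [[0.992, -0.124, 0.003], [-0.124, -0.992, 0.0], [0.003, -0.001, -1.0]]
wrist_force: [-0.7, 0.4, -0.2]
gripper_width: 0.0002
grip_force: 0.0
```

```bash
python3 look.py t4.png
```

```text
t 13.8 pump xy mm [-75.5 -35.3] z 120.6 tip z 98.6 head -7.12 tilt [0.003 0.   ] F [-0.7  0.4 -0.2] w 0.0002
LT [[76.0, 358.0], [86.0, 303.0], [97.0, 227.0], [102.0, 180.0]]
LU [[173.0, 372.0], [184.0, 318.0], [195.0, 242.0], [198.0, 194.0]]
RT [[343.0, 397.0], [357.0, 343.0], [367.0, 268.0], [367.0, 219.0]]
RU [[439.0, 412.0], [456.0, 358.0], [465.0, 282.0], [462.0, 233.0]]
```

View pics/t4.png

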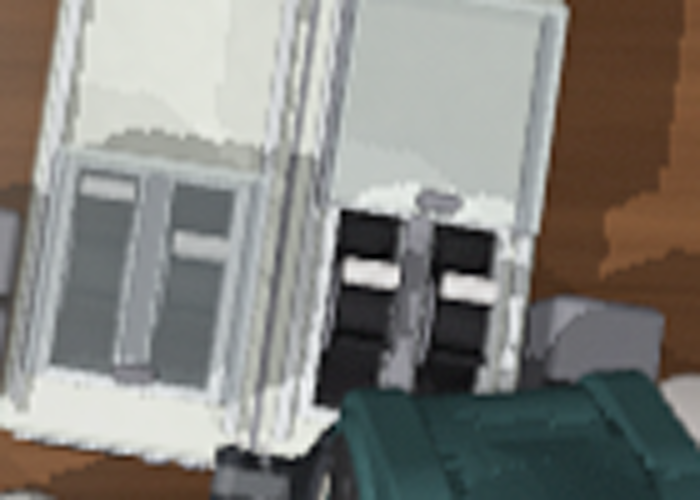

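Both right caps stand at 22.5° rear: units matches, tens needs one more.

Request:
play_rows(deltas=[[0,0,-0.15,0.04,0,0,0],[0,0,0,0,0,0.01,0],[0,0,0,0,0,0.01,0],[0,0,0,0,0,0,0],[0,0,0,0.006,0,0,0],[0,0,0,0.006,0,0,0],[0,0,0,0.006,0,0,0],[0,0,0,0.006,0,0,0],[0,0,0,0.005,0,0,0],[0,0,0,0,0,0,0],[0,0,0,0,0,-0.025,0],[0,0,0,0,0,-0.02,0]])

```text
clock: 15.35
eef_pos: [0.513, -0.0193, 0.1458]
tcp_rot: [[0.993, -0.121, 0.001], [-0.121, -0.993, 0.0], [0.001, -0.0, -1.0]]
wrist_force: [-0.4, -0.0, -0.8]
gripper_width: -0.0002
grip_force: 0.0
```

Request:
play_rows(deltas=[[0,0,0,0.027,0.01,0,0],[0,0,0,0.027,0.01,0,0],[0,0,0,0.028,0,0,0],[0,0,0,0,0,0,0]])

```text
clock: 15.85
eef_pos: [0.5941, -0.0494, 0.1455]
tcp_rot: [[0.993, -0.122, 0.004], [-0.122, -0.993, -0.0], [0.003, -0.0, -1.0]]
wrist_force: [-0.3, 0.0, 0.0]
gripper_width: -0.0001
grip_force: 0.0
```

```bash
python3 - <<'E'
from h import *
st()
for n in ("side","top"):
    c=optics.read_camera(n)
    for t in ["right_guard_rib","right_tens_mark","left_tens_mark","right_units_mark"]:
        r=models.tip_of(c,t); print(n,t,[(np.round(R.T@(np.array(d["point"])[:2]-O)*1e3,1),round(d["conf"],2)) for d in r[:2]])
E
```

```text
t 15.85 pump xy mm [ 77.2 -55.7] z 145.5 tip z 123.5 head -6.98 tilt [ 0.004 -0.   ] F [-0.3  0.   0. ] w -0.0001
side right_guard_rib [(array([ 44.8, -57. ]), 0.59)]
side right_tens_mark [(array([ 36. , -35.7]), 0.54)]
side left_tens_mark []
side right_units_mark [(array([ 11.9, -79.1]), 0.62)]
top right_guard_rib [(array([ 43.1, -53.9]), 0.94)]
top right_tens_mark [(array([ 38., -33.]), 0.8)]
top left_tens_mark []
top right_units_mark [(array([ 13.6, -75.3]), 0.79), (array([-1.8,  0.8]), 0.2)]
```

Tens mark x is about 37 mm (67.5° rear) and units about 13 mm (22.5° rear), so both match. Now I close the guard.

Request:
play_rows(deltas=[[0,0,0,0,0,0.013,0],[0,0,0,0,0,0.013,0],[0,0,0,-0.01,0,0,0],[0,0,0,-0.012,0,0,0],[0,0,0,-0.012,0,0,0],[0,0,0,-0.012,0,0,0],[0,0,0,-0.012,0,0,0],[0,0,0,-0.012,0,0,0],[0,0,0,-0.012,0,0,0],[0,0,0,-0.01,0,0,0],[0,0,0,-0.005,0,0,0],[0,0,0,0,0,0,0]])

```text
clock: 17.85
eef_pos: [0.4939, -0.0374, 0.1191]
tcp_rot: [[0.993, -0.121, -0.002], [-0.121, -0.993, -0.0], [-0.002, 0.0, -1.0]]
wrist_force: [-0.1, -0.9, 0.4]
gripper_width: 0.0001
grip_force: 0.0
```

Request:
play_rows(deltas=[[0,0,0,-0.003,0,0,0],[0,0,0,-0.002,0,0,0],[0,0,0,0,0,0,0]])

```text
clock: 18.23
eef_pos: [0.4914, -0.0371, 0.1194]
tcp_rot: [[0.993, -0.121, 0.002], [-0.121, -0.993, -0.0], [0.002, 0.0, -1.0]]
wrist_force: [3.7, -1.8, -1.6]
gripper_width: -0.0003
grip_force: 1.8
```

```bash
cat > g.py <<'E'
from h import *
st()
for n in ("side","top"):
    c=optics.read_camera(n)
    for t in ["right_guard_rib","left_guard_rib"]:
        r=models.tip_of(c,t); print(n,t,[(np.round(R.T@(np.array(d["point"])[:2]-O)*1e3,1),round(d["conf"],2)) for d in r[:2]])
E
python3 g.py
```

```text
t 18.23 pump xy mm [-26.3 -55.9] z 119.4 tip z 97.4 head -6.96 tilt [ 0.002 -0.   ] F [ 3.7 -1.8 -1.6] w -0.0003
side right_guard_rib []
side left_guard_rib [(array([-38.2,  53.1]), 0.88)]
top right_guard_rib [(array([-38.7, -58.7]), 0.69)]
top left_guard_rib [(array([-38.8,  54.4]), 0.62), (array([-1.1,  1.9]), 0.52)]
```

Request:
play_rows(deltas=[[0,0,0,-0.002,0,0,0],[0,0,0,-0.001,0,0,0],[0,0,0,0,0,0,0]])

```text
clock: 18.9
eef_pos: [0.4912, -0.0368, 0.1198]
tcp_rot: [[0.993, -0.121, 0.008], [-0.121, -0.993, -0.0], [0.008, -0.001, -1.0]]
wrist_force: [8.0, -2.4, -6.3]
gripper_width: -0.0001
grip_force: 4.2
```

The guard is firmly at its stop: the tool didn't move and the force rose. I'll back off, lift and check.

Request:
play_rows(deltas=[[0,0,0,0.008,0,0,0],[0,0,0,0.004,0,-0.015,0],[0,0,0,0,0,-0.05,0],[0,0,0,0,0,-0.05,0],[0,0,0,-0.05,0,-0.02,0],[0,0,0,-0.05,0,0,0],[0,0,0,0,0,0,0],[0,0,0,0,0,0,0]])

```text
clock: 19.9
eef_pos: [0.3991, -0.0255, 0.2542]
tcp_rot: [[0.993, -0.12, -0.002], [-0.12, -0.993, 0.0], [-0.002, 0.0, -1.0]]
wrist_force: [0.8, -0.6, -0.7]
gripper_width: -0.0003
grip_force: 0.0
```

```bash
python3 g.py; python3 - <<'E'
from h import *
c=optics.read_camera("wrist"); save(c,"w5.png",s=1.3)
c=optics.read_camera("top")
for t in ["jar","flask","beaker"]: print(t,[np.round(d["point"],3) for d in models.tip_of(c,t)[:1]])
E
```

```text
t 19.9 pump xy mm [-119.3  -55.6] z 254.2 tip z 232.2 head -6.92 tilt [-0.002  0.   ] F [ 0.8 -0.6 -0.7] w -0.0003
side right_guard_rib [(array([-41.1, -57. ]), 0.6)]
side left_guard_rib [(array([-36.1,  55.4]), 0.62)]
top right_guard_rib [(array([-39.2, -56.8]), 0.92)]
top left_guard_rib [(array([-38.5,  54.5]), 0.72)]
jar [array([0.412, 0.117, 0.001])]
flask [array([ 0.476, -0.169,  0.   ])]
beaker [array([0.558, 0.218, 0.002])]
```

View pics/w5.png

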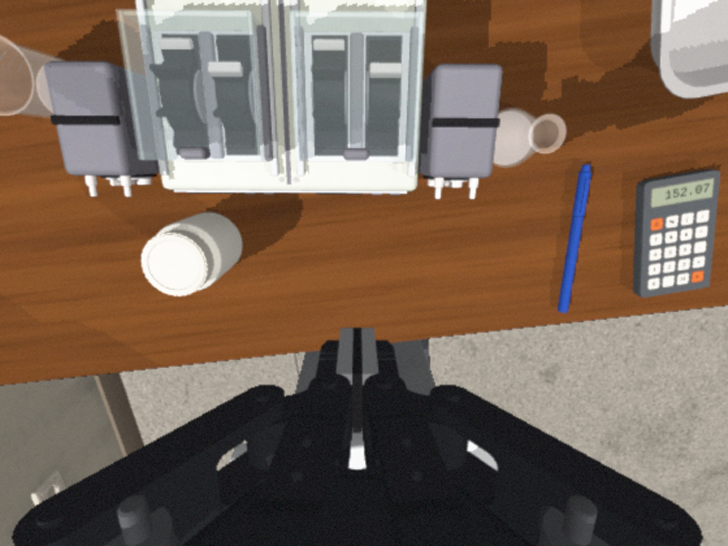

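The caps pair up, at rows 43/44 for tens and 68/69 for units. The tabs of both guards are level at row 154, and the bystanders haven't moved.

```bash
python3 -c "
from workcell import arm
print(arm.hand_in())"
```

```text
the job is handed in; nothing more can be done
None
```

The job is handed in, though no verdict came back. On the last pictures the right channel matches the left (tens at notch 3, units at notch 2), both guards are fully forward, and the jar, flask and beaker stand where they were.

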